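# Slide the tall flask into its parking rail

## Robot

A 7-joint arm with a two-finger parallel gripper is mounted at the origin on the work surface. World frame = base frame: x ahead of the robot, y to its left, z up, the work surface at z = 0. Lengths are in m, angles in rad, forces in N, time in s.
With the tool pointing down it reaches from about 0.425 to 0.925 m from the base axis. Payload 6.8 kg.
Tool frame: the origin (TCP) lies at the very end of the fingers, on their centre line; the grasp point (between the pads) lies r.pinch_z behind it (r.pinch_z is the distance from the TCP to the grasp point, in m); z points along the fingers, y is the line along which they close (so a half turn about z gives the same grasp; the last joint's range is limited). The gripper opens to 85 mm and grips with 20 to 120 N. Pads are 22 mm wide; open, the fingers measure 114 mm over their backs; the gripper's body (76 mm by 85 mm) begins 54 mm behind the grasp point. The pads swing forward as they close: fully open they stand 13 mm farther back than shut.
Start: joints at [-1.321, 0.477, 0.022, 1.555, -0.011, 1.109, -0.083], TCP at [0.236, 0.632, 0.231] pointing down, gripper open.
Joint ranges: [-2.96, 2.96], [-0.34, 2.1], [-1.41, 1.46], [0.24, 2.44], [-1.37, 4.51], [0.17, 1.92], [-2.96, 2.96]. Speed limits (rad/s): [2.39, 2.39, 3.14, 3.14, 3.14, 3.14, 3.14].

## Interface

Orientations are given as a rotation vector (axis times angle).
In Python, from bench import status, grab_frame, camera_model, r gives the robot as it stands. The module is installed in compiled form; this text tells all that it offers.
- The arm moves only by the shell command python3 -m creep 'ROWS' [FORCE]. ROWS is text: rows parted by semicolons, each of 7 numbers parted by spaces: the turn, a rotation vector about the tool's x, y, z in rad, then the shift along the tool's x, y, z in mm, then the opening, from -1 (shut) to 1 (fully open). In form: rx ry rz tx ty tz fingers; .... A call has 1 to 10 rows; each row is the pose to reach, as a shift and turn from the pose commanded when the call began, along the tool's axes at that moment; what a row does not reach only later rows make up. A row lasts 1/8 s, in which the tool goes at most 62.5 mm and 10.7 degrees, less where a joint would pass 70% of its speed; a pose out of reach is approached as far as the arm can. A call with a gripper value outside its range is refused whole. The fingers move at their own pace and stop on an object; FORCE is the grip in N (left out, the last holds). Time passes only in rows, so rows that repeat a pose let the fingers close. It gives the time, the measured TCP pose, the force, the opening and the grip force at its end, in the units of the state.
- status.get_obs(): the state, without advancing time (a new reading comes with each control period).
- grab_frame(name): name is "scene" or "top" or "wrist"; returns (picture, depth): 384x512x3 uint8, red, green, blue; 384x512 float32, m along the optical axis (not along the pixel's ray), 0 where there is no reading.
- camera_model(name): a dict with "K" (3x3 intrinsics, pixels), "rvec" (rotation vector, rad) and "tvec" (3), from world to camera coordinates, as OpenCV has them. Camera axes: x right, y down, z forward; pixel columns grow to the right and rows downward; lengths in m; the calibration is good to about 2 mm. A picture is of the moment at which its call begins: read the wrist's pose just before it. camera_model takes no time and is no camera call; for the wrist camera it gives the pose at the moment of the call.
- r.hand_in(): hands the job in; it is judged then, once.
The state is a dict: "clock": time; "joints": joint angles; "qvel": joint speeds; "tau": joint torques, N m; "tcp_pos": TCP position; "orientation": TCP orientation; "contact_force": force on the tool from outside, world axes, zero at the start; "moment": the same for the moment, N m; "grip_width": finger opening in m; "gripper_force": force on a finger pad.
Only numpy, scipy, OpenCV 4.12 (cv2) and the standard library are available. Lean on these libraries where they do the work, as an engineer would, in place of code of your own. Each camera call takes 0.05 s, during which the arm holds its last target. There are 200 camera calls.

## Task

Push the tall steel flask along the table with the fingertips, low on its body so that it slides upright and does not tip, into the low white three-sided rail through its open side until it stands against the rail's back wall. Do not grip it between the fingers or lift it, and leave the kettle, the cups and the saucer where they are. Finish with the robot clear of everything.

Things in the scene. Friction and masses are not known exactly. Their poses are not given: they have to be found in the camera images.
- flask: Tall slim closed steel flask standing upright, loose, 0.3 to 0.65 kg, 255 mm tall: a cylinder of 64 mm diameter up to 190 mm, then a shoulder and a 48 mm cap. Origin: centre of its underside; z up its axis. Friction on the table about 0.5 to 0.7: a push higher than 40 mm above the table may tip it. It starts 130 to 190 mm from the rail's origin, on the rail's open side.
- rail: Low white plastic U of three walls, 28 mm high, 8 mm thick, fixed on the bare table (no floor of its own). Open side at its -x, towards the robot within 18 degrees. Origin: on the table, where the flask's axis is when it stands midway and touches the back wall. Inner faces: back wall at x = +32 mm, side walls at y = +55 and -55 mm; the side walls run from there to x = -45 mm.
- kettle: Bystander: round white ceramic kettle on a dark low stand, with a hoop handle, one piece here, 0.9 kg, about 136 mm across (spout reaches 100 mm out along its +x), 193 mm tall; beside the rail, left or right. Origin: centre of the stand's underside.
- cup_a: Bystander: glass cup, 70 mm across, 85 mm tall, to one side of the flask. Origin: centre of its underside.
- cup_b: Bystander: glass cup like the other, to the other side of the flask. Origin: centre of its underside.
- saucer: Bystander: white melamine saucer, 136 mm across, 18 mm tall; beside the rail, opposite the kettle. Origin: centre of its underside.
There are look-alikes about, which are no part of the job. Of the things like the flask, leave any that is blue or turquoise; of the rest the larger one is meant.

How it is judged:
On the way:
1. the flask has entered the open side of the rail: standing upright with its axis past the side walls' ends (x of flask in the frame of rail between -0.045 and -0.012 m and y of flask in the frame of rail between -0.03 and 0.03 m and angle between flask's own z axis and vertical below 0.2 rad), for 0.02 s.
At the end, for the whole second after the job is handed in: The flask stands upright (within 3 degrees) and at rest on the table inside the rail, no more than 10 mm short of touching the back wall, and the kettle, cups and saucer are within 15 mm of where they started (x of flask in the frame of rail between -0.01 and 0.006 m and y of flask in the frame of rail between -0.027 and 0.027 m and height (world z) of flask below 0.005 m and angle between flask's own z axis and vertical below 0.05 rad and linear speed of flask below 0.01 m/s and distance of each of kettle, cup_a, cup_b, saucer from where it was at the start of the episode below 0.015 m).
It fails at once if the flask tips more than 15 degrees (angle between flask's own z axis and vertical above 0.26 rad).
It fails at once if the flask is lifted off the table (its foot more than 12 mm up) (height (world z) of flask above 0.012 m).
It fails at once if the flask is taken between the fingers (grasp point on its axis while touching it) (contact force between the fingers and flask above 0.5 N and horizontal distance between the grasp point and flask below 0.012 m).
It fails at once if the flask is pushed high: touched with the grasp point more than 100 mm above the table (contact force between the fingers and flask above 0.5 N and height (world z) of the grasp point above 0.1 m).
It fails at once if the kettle, a cup or the saucer is disturbed (moved more than 15 mm) (distance of any of kettle, cup_a, cup_b, saucer from where it was at the start of the episode above 0.015 m).
It also fails if it takes over 54 s, if anything falls off the work surface, if the arm or the gripper's body presses on something with over 40 N, if the wrist force passes 120 N, or if a joint passes its speed limit or range.

## Working session

There is one attempt and no reset: what is moved stays moved. The work goes in short steps, Python scripts to look and compute and a shell command to move; the robot and the scene stay as the last step left them, time stands still between calls to the robot, and variables do not carry over. Pictures are saved under pics/ and viewed, at most 10 in all, crops included, and the job is handed in when it is done.

```bash
mkdir -p pics
cat > h.py <<'E'
import numpy as np, cv2
from bench import status, grab_frame, camera_model, r
def cloud(n):
    m=camera_model(n); img,d=grab_frame(n)
    K=np.array(m["K"]); R=cv2.Rodrigues(np.array(m["rvec"],float))[0]; t=np.array(m["tvec"],float).ravel()
    v,u=np.mgrid[:384,:512]
    P=np.stack([(u-K[0,2])/K[0,0]*d,(v-K[1,2])/K[1,1]*d,d],-1)
    W=(P-t)@R; W[d<=0]=np.nan
    return img,W
E
python3 - <<'E'
from h import *
o=status.get_obs(); print(o["tcp_pos"],o["orientation"],o["grip_width"],r.pinch_z)
for n in("top","scene"):
    img,W=cloud(n); np.savez(f"{n}.npz",img=img,W=W)
    cv2.imwrite(f"pics/{n}.png",img[:,:,::-1])
    m=camera_model(n);R=cv2.Rodrigues(np.array(m["rvec"],float))[0];print(n,-R.T@np.ravel(m["tvec"]),R[2])
E
```

```text
[0.23619181 0.63170105 0.23030963] [-5.58981632e-01 -3.09125757e+00  2.84856039e-03] 0.08496292947414923 0.0187
top [0.56304065 0.04670419 1.02962473] [ 0.04237012 -0.02016414 -0.99889848]
scene [ 1.07337625 -0.29522783  0.90265343] [-0.42842836  0.32954803 -0.84133657]
```

View pics/top.png

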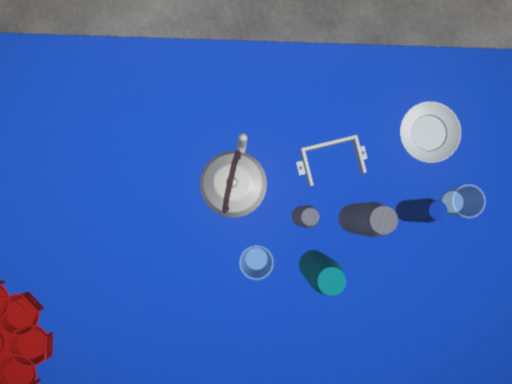

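View pics/scene.png

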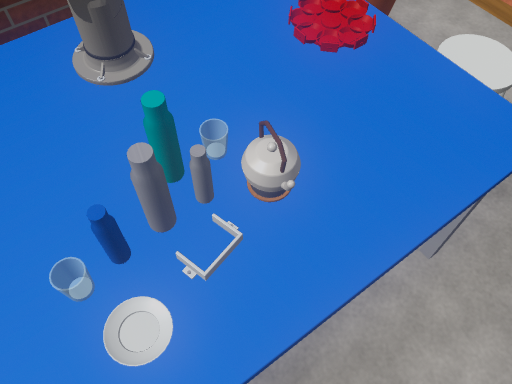

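The top view shows four flasks, by their caps:
- the large grey at (383,220)
- the small grey at (310,216)
- the turquoise at (331,281)
- the blue at (437,210)

The large grey one fits: it is not blue or turquoise, and it is the larger of the two greys. The rail is at about (333,160) and opens downward, towards the robot. Next I'll measure and confirm with a crop.

Run:
```python
from h import *
from scipy.ndimage import label
from scipy.optimize import least_squares
S={n:np.load(n+".npz") for n in("top","scene")}
def fit(p):
    f=lambda c:np.hypot(p[:,0]-c[0],p[:,1]-c[1])-c[2]
    s=least_squares(f,[*p[:,:2].mean(0),.03],loss="soft_l1",f_scale=.002);return s.x.round(4)
A=np.concatenate([S[n]["W"].reshape(-1,3) for n in S]); C=np.concatenate([S[n]["img"].reshape(-1,3) for n in S])
ok=np.isfinite(A).all(1)&(A[:,0]>.4)&(A[:,0]<1.0)&(abs(A[:,1])<.4);A=A[ok];C=C[ok]
t=A[(A[:,2]<.002)];print("table z",np.median(A[abs(A[:,2])<.01,2]))
# blobs on a grid
g=np.zeros((600,800),bool); q=A[A[:,2]>.008]; ij=((q[:,:2]-[.4,-.4])/.001).astype(int); g[ij[:,0],ij[:,1]]=1
g=cv2.morphologyEx(g.astype(np.uint8),cv2.MORPH_CLOSE,np.ones((9,9)))
l,n=label(g); k=l[ij[:,0],ij[:,1]]
for i in range(1,n+1):
    p=q[k==i]
    if len(p)<40: continue
    print(i,len(p),"lo",p.min(0).round(3),"hi",p.max(0).round(3),"fit",fit(p))
# scene flask body / cap
for i in range(1,n+1):
    p=q[k==i]
    if len(p)>40 and .2<p[:,2].max()<.3:
        b=p[(p[:,2]>.03)&(p[:,2]<.18)];print("body",i,len(b),fit(b)); 
        b=p[p[:,2]>p[:,2].max()-.01];print("cap",b.mean(0).round(3))
# rail
W=S["top"]["W"];I=S["top"]["img"].astype(int)
m=(I.min(2)>120)&(np.ptp(I,axis=2)<60);m[:125]=0;m[195:]=0;m[:,:290]=0;m[:,375:]=0
m&=np.isfinite(W).all(2)
p=W[m];print(len(p),np.percentile(p[:,2],[5,50,95]))
hi=p[p[:,2]>.02];r_=cv2.minAreaRect(hi[:,:2].astype(np.float32)*1000);print(r_,cv2.boxPoints(r_).round(1).tolist())
np.save("rail.npy",hi)
cv2.imwrite("pics/crop.png",cv2.resize(S["top"]["img"][110:310,270:470,::-1],(600,600),interpolation=cv2.INTER_CUBIC))
```

```text
table z 0.00034598087758893833
1 3788 lo [ 0.425 -0.109  0.008] hi [ 0.491 -0.045  0.259] fit [ 0.4626 -0.0768  0.0241]
2 1463 lo [0.43  0.013 0.008] hi [0.502 0.081 0.091] fit [0.4672 0.0464 0.0304]
4 4229 lo [ 0.526 -0.194  0.008] hi [ 0.593 -0.13   0.26 ] fit [ 0.5636 -0.1612  0.0258]
6 1536 lo [ 0.538 -0.071  0.008] hi [ 0.585 -0.027  0.18 ] fit [ 0.5642 -0.0491  0.0174]
7 2401 lo [ 0.554 -0.302  0.008] hi [ 0.603 -0.255  0.191] fit [ 0.5809 -0.2779  0.0192]
8 6810 lo [0.555 0.03  0.008] hi [0.72  0.163 0.196] fit [0.6276 0.0937 0.0471]
9 1631 lo [ 0.565 -0.4    0.008] hi [ 0.636 -0.347  0.09 ] fit [ 0.6012 -0.3796  0.0299]
11 1409 lo [ 0.625 -0.186  0.008] hi [ 0.74  -0.042  0.034] fit [ 0.6705 -0.1176  0.0623]
12 4406 lo [ 0.685 -0.394  0.008] hi [ 0.819 -0.259  0.023] fit [ 0.7513 -0.3267  0.0553]
body 1 1391 [ 0.4564 -0.0772  0.0309]
cap [ 0.456 -0.078  0.255]
body 4 1613 [ 0.5589 -0.1623  0.0314]
cap [ 0.559 -0.163  0.255]
641 [0.00142929 0.02608488 0.02962122]
((681.0851440429688, -114.72604370117188), (83.48908996582031, 126.69085693359375), 15.21766185760498) [[624.2000122070312, -64.5999984741211], [657.4000244140625, -186.8000030517578], [738.0, -164.89999389648438], [704.7000122070312, -42.599998474121094]]
```

View pics/crop.png

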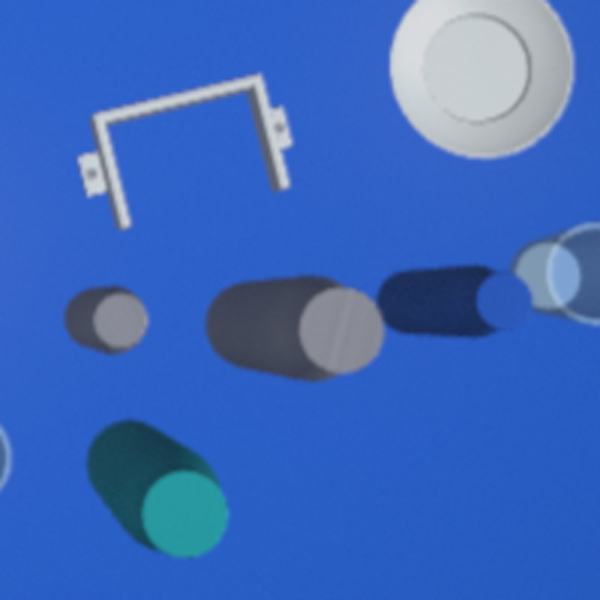

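The crop confirms it: the large grey flask is at crop (340,330) and stands alone, with its foot nearest the rail mouth. From the numbers:
- **Flask:** at (0.559, -0.1625). Its height of 255 mm and radius of 32 mm fit.
- **Rail:** origin about (0.6835, -0.114), yaw 15.2°. Its size of 84x127 mm fits.
- **Offset:** the flask is at rail (-133, -14) mm.

My plan is to lean the tool back about 38° with the fingers partly open as a cradle and push along a heading of about 20°. First I'll raise the arm and swing it round.

```bash
python3 -m creep '0 0 0 0 0 -60 1; 0 0 0 0 0 -120 1; 0 0 0.17 -20 -15 -170 1; 0 0 0.34 -70 -45 -190 0; 0 0 0.51 -120 -75 -190 0; 0 0 0.68 -170 -105 -190 0; 0 0 0.85 -220 -135 -190 0; 0 0 1.02 -270 -170 -190 0; 0 0 1.19 -320 -205 -190 0; 0 0 1.22 -345 -226 -190 0'
python3 - <<'E'
from h import *
from scipy.spatial.transform import Rotation as R
o=status.get_obs();M=R.from_rotvec(o["orientation"]).as_matrix();print(M.round(3),o["tcp_pos"],o["joints"],o["grip_width"])
E
```

```text
clock: 1.35
tcp_pos: [0.4821, 0.2961, 0.4212]
orientation: [2.235, 2.207, -0.001]
contact_force: [-0.6, 1.1, 0.9]
grip_width: 0.0427
gripper_force: 0.0
[[ 0.013  1.     0.   ]
 [ 1.    -0.013 -0.001]
 [-0.001  0.    -1.   ]] [0.48210383 0.29610061 0.42122091] [-1.00004439  0.17460285  0.4041864   1.56881556 -0.06845734  1.41268957
 -0.60338219] 0.04271887163193499
```

```bash
python3 -m creep '0 0 0.15 -50 0 0 0; 0 0 0.3 -105 0 0 0; 0 0 0.45 -160 0 0 0; 0 0 0.6 -215 0 0 0; 0 0 0.75 -270 0 0 0; 0 0 0.9 -325 0 0 0; 0 0 1.05 -380 0 0 0; 0 0 1.22 -435 0 0 0; 0 0 1.22 -485 0 0 0; 0 0 1.22 -496 0 0 0'
python3 -m creep '0 0.15 0 0 0 0 0; 0 0.3 0 0 0 0 0; 0 0.45 0 0 0 0 0; 0 0.6 0 0 0 0 0; 0 0.66 0 0 0 0 0; 0 0.66 0 0 0 0 0'
cat > s.py <<'E'
from h import *
from scipy.spatial.transform import Rotation as R
o=status.get_obs();M=R.from_rotvec(o["orientation"]).as_matrix();print(M.round(3),o["tcp_pos"].round(4) if hasattr(o["tcp_pos"],"round") else o["tcp_pos"],np.round(o["joints"],3))
def go(x,y,z,yaw,tilt):
    h=np.radians(yaw);T=R.from_euler("z",h)*R.from_matrix([[1,0,0],[0,-1,0],[0,0,-1]])*R.from_rotvec([0,np.radians(tilt),0])
    print("row",(R.from_matrix(M).inv()*T).as_rotvec().round(3),(M.T@(np.array([x,y,z])-o["tcp_pos"])*1000).round(1))
import sys
if len(sys.argv)>5: go(*map(float,sys.argv[1:]))
E
python3 s.py .475 -.193 .02 20 38
```

```text
clock: 2.6
tcp_pos: [0.4761, -0.1991, 0.4213]
orientation: [3.095, 0.532, -0.0]
contact_force: [0.1, 0.7, -0.3]
grip_width: 0.043
gripper_force: 0.0
clock: 3.35
tcp_pos: [0.4762, -0.1954, 0.4207]
orientation: [-2.828, -0.492, -0.967]
contact_force: [-0.1, -0.5, 0.5]
grip_width: 0.0424
gripper_force: 0.0
[[ 0.744  0.338  0.576]
 [ 0.267 -0.941  0.208]
 [ 0.613 -0.001 -0.79 ]] [ 0.4762 -0.1954  0.4207] [-0.474 -0.332  0.843  2.044 -0.252  0.837 -0.698]
row [ 0.002  0.004 -0.004] [-245.7   -2.3  316.6]
```

```bash
python3 -m creep '0 0 0 -37 0 47 0; 0 0 0 -73 0 95 0; 0 0 0 -105 0 135 0; 0 0 0 -128 0 165 0; 0 0 0 -128 0 165 0; 0 0 0 -128 0 165 0' ; python3 s.py .475 -.193 .02 20 38
```

```text
clock: 4.1
tcp_pos: [0.4672, -0.1873, 0.2298]
orientation: [-2.842, -0.488, -0.974]
contact_force: [-0.5, -0.3, 0.4]
grip_width: 0.0426
gripper_force: 0.0
[[ 0.745  0.33   0.58 ]
 [ 0.267 -0.944  0.194]
 [ 0.612  0.011 -0.791]] [ 0.4672 -0.1873  0.2298] [-1.002 -0.336  1.453  2.348 -0.376  0.399 -0.392]
row [ 0.016  0.005 -0.003] [-124.1    5.8  169.3]
```

```bash
python3 s.py .50 -.184 .20 20 28|tail -1;python3 s.py .50 -.184 .02 20 28|tail -1
```

```text
row [ 0.016 -0.17  -0.005] [ 7.1  7.4 43.2]
row [ 0.016 -0.17  -0.005] [-103.     5.5  185.6]
```

```bash
python3 -m creep '0.016 -0.17 -0.005 7 7 43 -0.4; 0.016 -0.17 -0.005 7 7 43 -0.4; 0.016 -0.17 -0.005 -24 7 83 -0.4; 0.016 -0.17 -0.005 -54 6 123 -0.4; 0.016 -0.17 -0.005 -54 6 123 -0.4;0.016 -0.17 -0.005 -54 6 123 -0.4' ; python3 s.py .50 -.184 .02 20 28
```

```text
clock: 4.85
tcp_pos: [0.4427, -0.1476, 0.1795]
orientation: [-2.95, -0.507, -0.74]
contact_force: [0.5, -0.3, -0.5]
grip_width: 0.0254
gripper_force: 0.0
[[ 0.831  0.329  0.449]
 [ 0.301 -0.944  0.135]
 [ 0.468  0.023 -0.883]] [ 0.4427 -0.1476  0.1795] [-1.16  -0.336  1.454  2.41   0.13   0.371 -0.986]
row [ 0.027  0.001 -0.002] [-38.   49.5 161.7]
```

The descent ran joints 2, 3 and 4 into their limits because the elbow is swung out. I'll back up, unwind, swing back, and return at long reach so that joint 1 does the turning.

```bash
python3 s.py .48 -.195 .30 20 28|tail -1;python3 s.py .476 -.197 .44 20 0|tail -1
```

```text
row [ 0.027  0.001 -0.002] [ 73.2  59.8 -96. ]
row [ 0.026 -0.487 -0.008] [ 134.9   63.6 -221.8]
```

```bash
python3 -m creep '0.027 0 0 30 20 -40 -0.4; 0.027 0 0 50 40 -70 -0.4; 0.027 0 0 73 60 -96 -0.4; 0.027 -0.15 0 95 60 -140 -0.4; 0.027 -0.3 0 120 62 -185 -0.4; 0.026 -0.487 -0.008 135 64 -222 -0.4; 0.026 -0.487 -0.008 135 64 -222 -0.4; 0.026 -0.487 -0.008 135 64 -222 -0.4' ; python3 s.py .46 .30 .45 90 0;python3 s.py .236 .45 .45 160 0|tail -1
```

```text
clock: 5.85
tcp_pos: [0.4765, -0.1966, 0.4396]
orientation: [3.091, 0.547, -0.003]
contact_force: [-1.3, -0.8, 1.1]
grip_width: 0.0252
gripper_force: 0.0
[[ 0.939  0.343 -0.001]
 [ 0.343 -0.939 -0.002]
 [-0.002  0.002 -1.   ]] [ 0.4765 -0.1966  0.4396] [-0.85   0.108  1.256  1.67  -0.101  1.439 -0.802]
row [ 0.     0.003 -1.221] [ 154.8 -472.2  -11.6]
row [-2.000e-03  3.000e-03 -2.442e+00] [  -4.2 -689.9  -11.7]
```

```bash
python3 -m creep '0 0 -0.14 14 -55 0 -0.4; 0 0 -0.28 28 -110 0 -0.4; 0 0 -0.42 42 -165 0 -0.4; 0 0 -0.56 56 -220 0 -0.4; 0 0 -0.7 70 -275 0 -0.4; 0 0 -0.84 84 -330 0 -0.4; 0 0 -0.98 98 -385 0 -0.4; 0 0 -1.1 110 -425 0 -0.4; 0 0 -1.22 120 -464 0 -0.4; 0 0 -1.22 120 -464 0 -0.4' ; python3 s.py .18 .48 .44 140 0
```

```text
clock: 7.1
tcp_pos: [0.4276, 0.2827, 0.4402]
orientation: [-2.214, -2.225, -0.003]
contact_force: [-0.5, -0.7, 0.3]
grip_width: 0.0257
gripper_force: 0.0
[[-0.005  1.    -0.001]
 [ 1.     0.005  0.003]
 [ 0.003 -0.001 -1.   ]] [0.4276 0.2827 0.4402] [-1.451  0.055  0.804  1.665 -0.043  1.438 -0.638]
row [ 0.001 -0.004 -0.868] [ 198.6 -246.6    1. ]
```

```bash
python3 -m creep '0 0 -0.14 30 -40 0 -0.4; 0 0 -0.28 65 -80 0 -0.4; 0 0 -0.42 100 -120 0 -0.4; 0 0 -0.56 130 -160 0 -0.4; 0 0 -0.7 165 -205 0 -0.4; 0 0 -0.87 199 -247 0 -0.4; 0 0 -0.87 200 -310 0 -0.4;0 0 -0.87 200 -370 0 -0.4; 0 0 -0.87 200 -420 0 -0.4; 0 0 -0.87 200 -420 0 -0.4' ; python3 s.py .32 .75 .34 140 0;python3 s.py .79 .30 .34 70 0|tail -1
```

```text
clock: 8.35
tcp_pos: [0.0062, 0.4794, 0.4416]
orientation: [-1.07, -2.95, -0.004]
contact_force: [1.0, 0.1, 0.2]
grip_width: 0.0259
gripper_force: 0.0
[[-0.768  0.641 -0.003]
 [ 0.641  0.768  0.004]
 [ 0.004  0.001 -1.   ]] [0.0062 0.4794 0.4416] [-1.987 -0.007  0.301  1.705 -0.     1.439 -0.811]
row [ 0.001 -0.004  0.002] [-67.8 408.7 101.7]
row [-0.002 -0.005  1.224] [-717.   364.6   98.8]
```

```bash
python3 -m creep '0 0 0 -10 60 15 -0.4; 0 0 0 -20 120 30 -0.4; 0 0 0 -30 180 45 -0.4; 0 0 0 -40 240 60 -0.4; 0 0 0 -50 300 75 -0.4; 0 0 0 -60 360 90 -0.4; 0 0 0 -68 408 100 -0.4; 0 0 0 -68 408 100 -0.4' ; python3 s.py .64 .53 .34 105 0;python3 s.py .79 .22 .34 70 0|tail -1
```

```text
clock: 9.35
tcp_pos: [0.3304, 0.7466, 0.3377]
orientation: [1.088, 2.944, -0.004]
contact_force: [0.1, -0.6, -0.3]
grip_width: 0.0257
gripper_force: 0.0
[[-0.759  0.651  0.002]
 [ 0.651  0.759 -0.003]
 [-0.004 -0.001 -1.   ]] [0.3304 0.7466 0.3377] [-1.453  0.72   0.473  0.995 -0.303  1.49  -0.197]
row [-0.     0.004  0.601] [-376.1   36.9   -1. ]
row [1.000e-03 4.000e-03 1.212e+00] [-6.916e+02 -1.009e+02  4.000e-01]
```

```bash
python3 -m creep '0 0 0.1 -55 5 0 -0.4; 0 0 0.2 -115 11 0 -0.4; 0 0 0.3 -175 17 0 -0.4; 0 0 0.4 -235 23 0 -0.4; 0 0 0.5 -295 29 0 -0.4; 0 0 0.6 -355 36 0 -0.4; 0 0 0.7 -410 15 0 -0.4; 0 0 0.8 -466 -5 0 -0.4; 0 0 0.9 -522 -28 0 -0.4; 0 0 1.02 -578 -53 0 -0.4' ; python3 s.py .80 .05 .34 50 0;python3 s.py .78 -.23 .34 20 0|tail -1
```

```text
clock: 10.6
tcp_pos: [0.7322, 0.3319, 0.343]
orientation: [-2.387, -2.041, -0.006]
contact_force: [1.0, 0.3, 0.5]
grip_width: 0.0256
gripper_force: 0.0
[[ 0.155  0.988  0.002]
 [ 0.988 -0.155  0.003]
 [ 0.003  0.002 -1.   ]] [0.7322 0.3319 0.343 ] [-0.836  0.732  0.706  1.05  -0.452  1.497 -0.392]
row [ 0.001 -0.004  0.542] [-268.   110.7    2.3]
row [-0.    -0.004  1.066] [-547.7  134.3    1.5]
```

Leaning back isn't reachable at this short radius. My new plan is a nearly vertical tool, fully open, with its closing axis along the push heading. The flat back of the leading finger then does the pushing: contact is 57 mm ahead of the centre, the grasp point stays about 89 mm behind the flask's axis, and the body clears the flask.

```bash
cat >> s.py <<'E'
def go2(x,y,z,yaw,tilt): # y-tool along heading yaw, tool z leaning forward by tilt
    h=np.radians(yaw);T=R.from_euler("z",h)*R.from_matrix(np.array([[0,1,0],[1,0,0],[0,0,-1.]]))*R.from_rotvec([-np.radians(tilt),0,0])
    print("row2",(R.from_matrix(M).inv()*T).as_rotvec().round(3),(M.T@(np.array([x,y,z])-o["tcp_pos"])*1000).round(1))
if len(sys.argv)>5: go2(*map(float,sys.argv[1:]))
E
python3 s.py .451 -.202 .40 20 0|tail -1
```

```text
row2 [ 0.003 -0.003 -0.505] [-570.9 -194.9  -59.2]
```

```bash
python3 -m creep '0 0 -0.05 -52 -18 -10 1; 0 0 -0.1 -108 -37 -20 1; 0 0 -0.15 -165 -56 -30 1; 0 0 -0.2 -222 -76 -40 1; 0 0 -0.25 -279 -95 -50 1; 0 0 -0.3 -336 -115 -59 1; 0 0 -0.35 -393 -134 -59 1; 0 0 -0.4 -450 -154 -59 1; 0 0 -0.45 -507 -173 -59 1; 0 0 -0.505 -550 -188 -59 1' ; python3 s.py .451 -.202 .25 20 8;python3 s.py .451 -.202 .02 20 8|tail -1
```

```text
clock: 11.85
tcp_pos: [0.4603, -0.1842, 0.3994]
orientation: [-1.798, -2.576, -0.008]
contact_force: [0.2, 0.2, -0.6]
grip_width: 0.0853
gripper_force: 0.0
[[-0.345  0.939  0.003]
 [ 0.939  0.345  0.004]
 [ 0.003  0.004 -1.   ]] [ 0.4603 -0.1842  0.3994] [-0.593  0.026  0.892  1.774 -0.025  1.35   0.657]
row [-0.109  0.104  1.571] [-14.  -15.5 149.3]
row2 [-0.135 -0.003  0.003] [-14.  -15.5 149.3]
row2 [-0.135 -0.003  0.003] [-14.7 -16.4 379.3]
```

```bash
python3 -m creep '-0.07 0 0 -14 -15 50 1; -0.135 0 0 -14 -15 100 1; -0.135 0 0 -14 -15 150 1; -0.135 0 0 -14 -15 150 1; -0.135 0 0 -14 -15 150 1' ; python3 s.py .451 -.202 .02 20 8
```

```text
clock: 12.48
tcp_pos: [0.4549, -0.1993, 0.2507]
orientation: [1.748, 2.509, 0.173]
contact_force: [-0.1, -0.6, 0.3]
grip_width: 0.0853
gripper_force: 0.0
[[-0.347  0.929  0.129]
 [ 0.938  0.343  0.048]
 [ 0.     0.137 -0.991]] [ 0.4549 -0.1993  0.2507] [-0.496  0.131  0.939  2.061 -0.257  0.92   0.935]
row [-2.000e-03  1.000e-03  1.576e+00] [ -1.3 -36.2 227.9]
row2 [-0.002 -0.001  0.005] [ -1.3 -36.2 227.9]
```

```bash
python3 -m creep '0 0 0 0 -9 50 1; 0 0 0 0 -18 100 1; 0 0 0 0 -23 140 1; 0 0 0 0 -23 140 1;0 0 0 0 -23 140 1' ; python3 s.py .451 -.202 .02 20 8
```

```text
clock: 13.1
tcp_pos: [0.4526, -0.2004, 0.1092]
orientation: [1.745, 2.51, 0.173]
contact_force: [0.6, -0.5, 0.5]
grip_width: 0.0853
gripper_force: 0.0
[[-0.348  0.928  0.13 ]
 [ 0.937  0.345  0.047]
 [-0.001  0.138 -0.99 ]] [ 0.4526 -0.2004  0.1092] [-0.264  0.393  0.753  2.196 -0.629  0.647  1.299]
row [-1.000e-03  1.000e-03  1.577e+00] [ -0.9 -14.3  88.1]
row2 [-0.001  0.     0.006] [ -0.9 -14.3  88.1]
```

```bash
python3 -m creep '0.035 0 0 0 -7 45 1; 0.07 0 0 0 -14 90 1; 0.07 0 0 0 -15.5 97 1; 0.07 0 0 0 -15.5 97 1' ; python3 s.py .451 -.202 .01 20 4
python3 - <<'E'
from h import *
for n in("scene",):
    img,W=cloud(n); np.savez(f"{n}2.npz",img=img,W=W)
    cv2.imwrite("pics/s2.png",cv2.resize(img[60:310,20:300,::-1],None,fx=2,fy=2))
E
```

```text
clock: 13.6
tcp_pos: [0.4495, -0.201, 0.0102]
orientation: [1.772, 2.546, 0.085]
contact_force: [1.0, 0.2, 0.3]
grip_width: 0.0852
gripper_force: 0.0
[[-0.348  0.936  0.063]
 [ 0.938  0.347  0.023]
 [-0.     0.067 -0.998]] [ 0.4495 -0.201   0.0102] [-0.141  0.593  0.584  2.204 -0.799  0.508  1.429]
row [-0.002  0.002  1.577] [-1.5  1.1  0.3]
row2 [-0.003  0.     0.006] [-1.5  1.1  0.3]
```

View pics/s2.png

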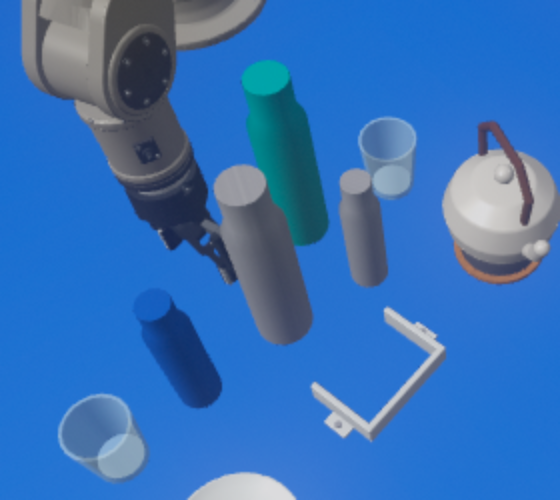

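The gripper stands behind the large grey flask, whose foot is at crop (285,335), with the leading finger tip at (230,278). I'll check the finger profile in the tool frame before pushing.

Run:
```python
from h import *
from scipy.spatial.transform import Rotation as R
o=status.get_obs();M=R.from_rotvec(o["orientation"]).as_matrix()
Ws=[np.load("scene2.npz")["W"].reshape(-1,3),cloud("top")[1].reshape(-1,3)]
for W in Ws:
    p=(W-o["tcp_pos"])@M*1000; p=p[np.isfinite(p).all(1)]
    p=p[(W[np.isfinite(W).all(1)][:,2]>.006)&(abs(p[:,0])<45)&(p[:,1]<85)&(p[:,1]>-80)]
    for z in range(-160,20,10):
        q=p[(p[:,2]>=z)&(p[:,2]<z+10)]
        if len(q): print(z,len(q),"y",q[:,1].min().round(),q[:,1].max().round(),"x",q[:,0].min().round(),q[:,0].max().round())
    print()
```

```text
-160 126 y -13.0 40.0 x -37.0 30.0
-150 122 y -8.0 39.0 x -38.0 32.0
-140 102 y -8.0 39.0 x -37.0 28.0
-130 34 y 31.0 39.0 x -12.0 10.0
-120 114 y -63.0 72.0 x -17.0 11.0
-110 76 y -69.0 71.0 x -19.0 19.0
-100 55 y -69.0 73.0 x -20.0 20.0
-90 59 y -71.0 74.0 x -17.0 4.0
-80 57 y -73.0 76.0 x -17.0 1.0
-70 35 y -73.0 72.0 x -13.0 -7.0
-60 21 y -53.0 56.0 x -13.0 -0.0
-50 30 y -49.0 57.0 x -11.0 2.0
-40 39 y -48.0 57.0 x -11.0 5.0
-30 39 y -49.0 57.0 x -11.0 7.0
-20 19 y -45.0 53.0 x -10.0 11.0
0 1 y 10.0 10.0 x -21.0 -21.0

-160 67 y -13.0 36.0 x -25.0 37.0
-150 69 y -11.0 37.0 x -24.0 37.0
-140 60 y -12.0 36.0 x -23.0 37.0
-130 14 y 15.0 61.0 x -9.0 32.0
-120 163 y 31.0 67.0 x -14.0 13.0
-110 49 y 19.0 69.0 x -13.0 19.0
-100 51 y 20.0 70.0 x -17.0 17.0
-90 55 y 20.0 71.0 x -17.0 17.0
-80 70 y 27.0 72.0 x -17.0 17.0
-70 51 y -71.0 73.0 x -11.0 13.0
-60 5 y 45.0 55.0 x 7.0 12.0
-50 4 y 42.0 54.0 x 6.0 11.0
-40 3 y 48.0 53.0 x 6.0 11.0
-30 9 y 42.0 55.0 x 6.0 11.0
-20 3 y 43.0 48.0 x 6.0 10.0
```

The linkage knuckles reach 74 mm at 80 mm up, against 57 mm at the tips, so a finger-back push would touch too high. Joint 3 is much better placed now, so I'll go back to the cradle (tool x forward, leaning back) from this arm configuration.

```bash
python3 -m creep '0 0 0 0 0 -50 1; 0 0 0.15 0 0 -90 -0.4; 0 0 0.3 0 0 -110 -0.4; 0 0 0.45 0 0 -110 -0.4; 0 0 0.6 0 0 -110 -0.4; 0 0 0.76 0 0 -110 -0.4; 0 0 0.92 0 0 -110 -0.4; 0 0 1.1 0 0 -110 -0.4; 0 0 1.28 0 0 -110 -0.4; 0 0 1.45 0 0 -110 -0.4' ; python3 s.py .485 -.189 .12 20 15;python3 s.py .495 -.186 .02 20 27|grep "row "
```

```text
clock: 14.95
tcp_pos: [0.4422, -0.2028, 0.1197]
orientation: [-3.045, -0.729, -0.105]
contact_force: [0.8, -0.3, 0.8]
grip_width: 0.0257
gripper_force: 0.0
[[ 0.889  0.453  0.063]
 [ 0.452 -0.892  0.025]
 [ 0.068  0.007 -0.998]] [ 0.4422 -0.2028  0.1197] [-0.569  0.625  1.221  2.182 -0.874  0.888  0.097]
row [-0.013  0.194  0.12 ] [44.4  7.1  2.8]
row2 [-0.16   0.139 -1.445] [44.4  7.1  2.8]
row [-0.026  0.403  0.119] [ 47.9   8.2 103.3]
```

Turning yaw one way drives joint 3 up and the other way drives it down. I'll use the mirrored grasp frame instead, with tool x pointing backward.

```bash
python3 -m creep '0 0 -0.18 0 0 0 -0.4; 0 0 -0.36 0 0 0 -0.4; 0 0 -0.54 0 0 0 -0.4; 0 0 -0.72 0 0 0 -0.4; 0 0 -0.9 0 0 0 -0.4; 0 0 -1.08 0 0 0 -0.4; 0 0 -1.26 0 0 0 -0.4; 0 0 -1.44 0 0 0 -0.4; 0 0 -1.5 0 0 0 -0.4' |head -2
python3 -m creep '0 0 -0.18 0 0 0 -0.4; 0 0 -0.36 0 0 0 -0.4; 0 0 -0.54 0 0 0 -0.4; 0 0 -0.72 0 0 0 -0.4; 0 0 -0.9 0 0 0 -0.4; 0 0 -1.08 0 0 0 -0.4; 0 0 -1.26 0 0 0 -0.4; 0 0 -1.44 0 0 0 -0.4; 0 0 -1.5 0 0 0 -0.4' |head -2
sed -i '/^    print("row2"/d;/^def go2/,$d' s.py
cat >> s.py <<'E'
def go3(x,y,z,yaw,tilt):
    h=np.radians(yaw+180);T=R.from_euler("z",h)*R.from_matrix([[1,0,0],[0,-1,0],[0,0,-1]])*R.from_rotvec([0,-np.radians(tilt),0])
    print("row3",(R.from_matrix(M).inv()*T).as_rotvec().round(3),(M.T@(np.array([x,y,z])-o["tcp_pos"])*1000).round(1))
go3(*map(float,sys.argv[1:]))
E
python3 s.py .48 -.189 .12 20 15;python3 s.py .495 -.186 .02 20 27|tail -1
```

```text
clock: 16.08
tcp_pos: [0.4421, -0.2032, 0.12]
clock: 17.2
tcp_pos: [0.4419, -0.2037, 0.1201]
[[-0.942 -0.33   0.063]
 [-0.329  0.944  0.023]
 [-0.067  0.001 -0.998]] [ 0.4419 -0.2037  0.1201] [-0.042  0.318  0.445  2.157 -0.294  0.665  2.516]
row [-3.040e-01  2.000e-03  3.114e+00] [-40.7   1.3   2.8]
row3 [-0.002 -0.195 -0.012] [-40.7   1.3   2.8]
row3 [-0.003 -0.404 -0.012] [-49.1  -0.9 103.6]
```

```bash
python3 -m creep '0 -0.1 0 -20 0 1 -0.4; 0 -0.2 -0.01 -41 1 3 -0.4; 0 -0.3 -0.01 -45 0 10 -0.4; 0 -0.4 -0.01 -49 0 20 -0.4;  0 -0.4 -0.01 -49 0 20 -0.4' ; python3 s.py .495 -.186 .02 20 27
```

```text
clock: 17.82
tcp_pos: [0.486, -0.1878, 0.1]
orientation: [-0.465, 2.668, 0.104]
contact_force: [0.5, -0.2, -1.2]
grip_width: 0.0257
gripper_force: 0.0
[[-0.852 -0.338  0.399]
 [-0.306  0.941  0.144]
 [-0.424  0.001 -0.905]] [ 0.486  -0.1878  0.1   ] [ 0.729  0.349 -0.337  2.245 -0.663  0.309  2.955]
row [-5.200e-02  2.000e-03  3.137e+00] [25.8 -1.3 76.3]
row3 [-0.001 -0.033 -0.004] [25.8 -1.3 76.3]
```

```bash
python3 -m creep '0 0 0 13 -1 38 -0.4; 0 0 0 26 -1 76 -0.4;  0 0 0 26 -1 76 -0.4;  0 0 0 26 -1 76 -0.4' ; python3 s.py .495 -.186 .02 20 27
```

```text
clock: 18.32
tcp_pos: [0.4982, -0.191, 0.031]
orientation: [-0.471, 2.683, 0.124]
contact_force: [0.2, 0.1, 0.5]
grip_width: 0.0255
gripper_force: 0.0
[[-0.858 -0.344  0.382]
 [-0.308  0.939  0.155]
 [-0.412  0.016 -0.911]] [ 0.4982 -0.191   0.031 ] [ 0.797  0.527 -0.433  2.224 -0.612  0.17   2.958]
row [-0.074 -0.024  3.136] [5.8 5.6 9.6]
row3 [ 0.015 -0.047 -0.005] [5.8 5.6 9.6]
```

```bash
python3 s.py .511 -.181 .015 20 27|tail -1;  python3 -m creep '0.015 -0.047 0 -6 6 22 -0.4;  0.015 -0.047 0 -6 6 22 -0.4;  0.015 -0.047 0 -6 6 22 -0.4' ; python3 s.py .511 -.181 .015 20 27
python3 - <<'E'
from h import *
from scipy.spatial.transform import Rotation as R
o=status.get_obs();M=R.from_rotvec(o["orientation"]).as_matrix()
img,W=cloud("scene");cv2.imwrite("pics/s3.png",cv2.resize(img[60:310,20:300,::-1],None,fx=2,fy=2))
W=W.reshape(-1,3);W=W[np.isfinite(W).all(1)];h=np.array([.94,.342]);d=W[:,:2]-[.559,-.1625];a=d@h;l=d@np.array([-.342,.94])
k=(a>-.14)&(abs(l)<.055)&(W[:,2]>.008)&(W[:,2]<.25);a=a[k]*1000;z=W[k,2]*1000;l=l[k]*1000
for z0 in range(0,240,15):
    q=(z>=z0)&(z<z0+15)&(a<-33)
    if q.any():print(z0,q.sum(),"front",np.sort(a[q])[-3:].round(),"lat",l[q].min().round(),l[q].max().round())
E
```

```text
row3 [ 0.015 -0.047 -0.005] [-7.5  4.7 21. ]
clock: 18.7
tcp_pos: [0.5151, -0.1891, 0.0296]
orientation: [-0.468, 2.659, 0.148]
contact_force: [0.4, 0.4, -0.6]
grip_width: 0.026
gripper_force: 0.0
[[-0.849 -0.348  0.399]
 [-0.302  0.937  0.176]
 [-0.435  0.029 -0.9  ]] [ 0.5151 -0.1891  0.0296] [ 0.825  0.557 -0.472  2.195 -0.606  0.17   2.958]
row [-0.034 -0.045  3.134] [ 7.4  8.6 13. ]
row3 [ 0.029 -0.021 -0.007] [ 7.4  8.6 13. ]
30 25 front [-42. -42. -41.] lat -37.0 2.0
45 57 front [-45. -44. -44.] lat -38.0 3.0
60 65 front [-52. -51. -50.] lat -45.0 7.0
75 124 front [-58. -56. -55.] lat -55.0 6.0
90 75 front [-63. -62. -61.] lat -55.0 4.0
105 162 front [-67. -66. -65.] lat -55.0 19.0
120 311 front [-73. -73. -72.] lat -55.0 28.0
135 150 front [-78. -77. -77.] lat -52.0 27.0
150 97 front [-74. -73. -73.] lat -52.0 21.0
165 287 front [-73. -72. -72.] lat -52.0 19.0
180 332 front [-80. -80. -80.] lat -52.0 22.0
195 295 front [-87. -86. -85.] lat -55.0 17.0
210 262 front [-96. -96. -96.] lat -55.0 22.0
225 331 front [-102. -102. -101.] lat -53.0 20.0
```

View pics/s3.png

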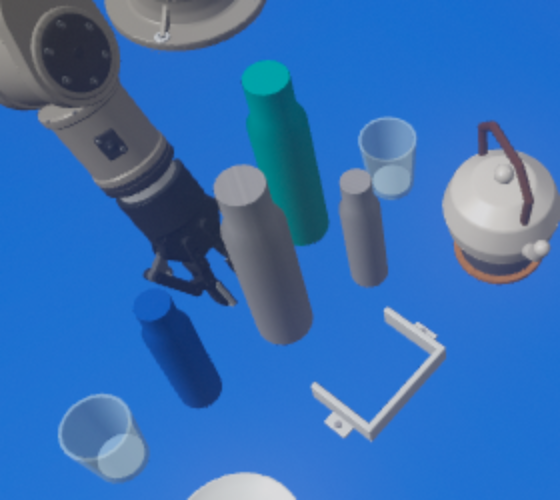

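The tip leads everything above it by at least 30 mm, so I can ease the lean to 18°. That frees the joints to go lower and centre on the flask. In the view the open jaw, tip at (232,300), stands just behind the flask.

```bash
python3 s.py .511 -.179 .012 20 18|tail -1;  python3 -m creep '0.029 0.136 0 8 10 15 -0.4;  0.029 0.136 0 8 10 15 -0.4;  0.029 0.136 0 8 10 15 -0.4' ; python3 s.py .511 -.179 .012 20 18
```

```text
row3 [ 0.03   0.135 -0.005] [ 7.8 10.2 16. ]
clock: 19.12
tcp_pos: [0.5115, -0.1775, 0.0129]
orientation: [-0.492, 2.789, 0.08]
contact_force: [0.1, 0.0, -0.2]
grip_width: 0.026
gripper_force: 0.0
[[-0.894 -0.342  0.289]
 [-0.325  0.94   0.107]
 [-0.308  0.002 -0.951]] [ 0.5115 -0.1775  0.0129] [ 0.479  0.53  -0.17   2.188 -0.548  0.219  2.786]
row [-1.000e-03 -3.000e-03  3.141e+00] [ 1.2 -1.3  0.6]
row3 [ 0.002 -0.001 -0.   ] [ 1.2 -1.3  0.6]
```

```bash
python3 -m creep '0 0 0 -5 0 1.5 -0.4; 0 0 0 -10 0 3 -0.4; 0 0 0 -14 0 4.5 -0.4; 0 0 0 -19 0 6 -0.4; 0 0 0 -25 0 8 -0.4; 0 0 0 -32 0 10.5 -0.4; 0 0 0 -40 0 13 -0.4; 0 0 0 -48 0 15.5 -0.4; 0 0 0 -54 0 17.5 -0.4; 0 0 0 -57 0 18.5 -0.4'
cat > f.py <<'E'
from h import *
from scipy.optimize import least_squares
import sys
g=[float(a) for a in sys.argv[1:3]]
img,W=cloud("scene");t,Wt=cloud("top")
A=np.concatenate([W.reshape(-1,3),Wt.reshape(-1,3)]);A=A[np.isfinite(A).all(1)]
near=np.hypot(A[:,0]-g[0],A[:,1]-g[1])<.05
c=A[near&(A[:,2]>.246)&(A[:,2]<.262)];c0=c[:,:2].mean(0)
p=A[near&(A[:,2]>.05)&(A[:,2]<.18)];p=p[np.hypot(*(p[:,:2]-c0).T)<.036]
s=least_squares(lambda c:np.hypot(p[:,0]-c[0],p[:,1]-c[1])-.032,c0,loss="soft_l1",f_scale=.002).x
def rail(w):
    d=np.array(w)-[.6835,-.1141];a=np.radians(15.2);return (np.array([d[0]*np.cos(a)+d[1]*np.sin(a),-d[0]*np.sin(a)+d[1]*np.cos(a)])*1000).round(1)
print("cap",c0.round(4),len(c),"body",s.round(4),len(p),"rail mm cap",rail(c0),"body",rail(s))
cv2.imwrite("pics/f.png",cv2.resize(img[60:310,20:300,::-1],None,fx=2,fy=2))
E
python3 f.py .603 -.146; python3 s.py .60 -.15 .012 20 18|grep -v row
```

```text
clock: 20.38
tcp_pos: [0.567, -0.1591, 0.0123]
orientation: [-0.485, 2.791, 0.081]
contact_force: [-2.7, -1.5, -0.3]
grip_width: 0.0259
gripper_force: 2.1
cap [ 0.6039 -0.1466] 1195 body [ 0.6024 -0.1465] 1366 rail mm cap [-85.3 -10.4] body [-86.8 -10. ]
[[-0.896 -0.338  0.289]
 [-0.321  0.941  0.107]
 [-0.308  0.003 -0.951]] [ 0.5672 -0.159   0.0124] [ 0.34   0.569 -0.091  2.094 -0.539  0.26   2.692]
```

The flask is sliding upright as planned, with 86 mm to go. I'll continue.

```bash
python3 -m creep '0 0 0 -4 0 1.3 -0.4; 0 0 0 -9 0 3 -0.4; 0 0 0 -15 0 5 -0.4; 0 0 0 -22 0 7 -0.4; 0 0 0 -30 0 9.7 -0.4; 0 0 0 -38 0 12.3 -0.4; 0 0 0 -46 0 15 -0.4; 0 0 0 -53 0 17 -0.4; 0 0 0 -58 0 19 -0.4; 0 0 0 -61 0 20 -0.4'
python3 f.py .662 -.124; python3 s.py .60 -.15 .012 20 18|grep -v row
```

```text
clock: 21.72
tcp_pos: [0.6276, -0.1374, 0.0123]
orientation: [-0.485, 2.791, 0.08]
contact_force: [-3.1, -0.5, 0.1]
grip_width: 0.0254
gripper_force: 2.1
cap [ 0.6642 -0.1249] 1222 body [ 0.6631 -0.1245] 1314 rail mm cap [-21.4  -5.4] body [-22.4  -4.7]
[[-0.895 -0.338  0.29 ]
 [-0.321  0.941  0.106]
 [-0.309  0.002 -0.951]] [ 0.6278 -0.1374  0.0125] [ 0.213  0.618 -0.015  1.983 -0.525  0.312  2.599]
```

```bash
python3 -m creep '0 0 0 -3 0 1 -0.4; 0 0 0 -7 0 2.3 -0.4; 0 0 0 -11 0 3.6 -0.4; 0 0 0 -14 0 4.5 -0.4; 0 0 0 -16 0 5.2 -0.4; 0 0 0 -17 0 5.5 -0.4; 0 0 0 -17 0 5.5 -0.4'
python3 -m creep '0 0 0 -1 0 0.3 -0.4; 0 0 0 -2 0 0.6 -0.4; 0 0 0 -2 0 0.6 -0.4'
python3 f.py .68 -.117
```

```text
clock: 22.7
tcp_pos: [0.6443, -0.1314, 0.0124]
orientation: [-0.485, 2.79, 0.08]
contact_force: [-2.2, -1.0, -0.3]
grip_width: 0.0255
gripper_force: 1.7
clock: 23.08
tcp_pos: [0.6463, -0.1307, 0.0124]
orientation: [-0.485, 2.79, 0.08]
contact_force: [-3.0, -1.3, -1.7]
grip_width: 0.0258
gripper_force: 1.7
cap [ 0.6824 -0.1184] 1223 body [ 0.6818 -0.1179] 1310 rail mm cap [-2.2 -3.9] body [-2.7 -3.2]
```

Two more millimetres, watching for the rise in force at the wall.

```bash
python3 -m creep '0 0 0 -1 0 0.3 -0.4; 0 0 0 -1 0 0.3 -0.4'|grep -E "tcp|contact"
python3 -m creep '0 0 0 -1 0 0.3 -0.4; 0 0 0 -1 0 0.3 -0.4'|grep -E "tcp|contact"
```

```text
tcp_pos: [0.6472, -0.1303, 0.0124]
contact_force: [-3.1, -1.2, -1.3]
tcp_pos: [0.6483, -0.13, 0.0124]
contact_force: [-2.7, -1.0, -1.5]
```

```bash
python3 -m creep '0 0 0 -1 0 0.3 -0.4; 0 0 0 -1 0 0.3 -0.4'|grep -E "tcp|contact"
python3 -m creep '0 0 0 -1 0 0.3 -0.4; 0 0 0 -1 0 0.3 -0.4'|grep -E "tcp|contact"
python3 f.py .684 -.117
```

```text
tcp_pos: [0.6493, -0.1296, 0.0125]
contact_force: [-1.4, -1.3, 0.4]
tcp_pos: [0.6501, -0.1293, 0.0124]
contact_force: [-2.0, -0.4, -0.9]
cap [ 0.6863 -0.117 ] 1229 body [ 0.6856 -0.1165] 1311 rail mm cap [ 1.9 -3.6] body [ 1.4 -2.8]
```

The flask now measures rail x of about +1.5 mm and y of about -3 mm, which is at the back wall within calibration. I'll back off and rise.

```bash
python3 -m creep '0 0 0 8 0 -2.6 -0.4; 0 0 0 30 0 -10 -0.4; 0 0 0 60 0 -20 -0.4; 0 0 0 95 0 -31 -0.4; 0 0 0 82 0 -71 -0.4; 0 0 0 66 0 -120 -0.4; 0 0 0 50 0 -170 -0.4; 0 0 0 33 0 -221 -0.4; 0 0 0 10 0 -290 -0.4; 0 0 0 10 0 -290 -0.4'
python3 f.py .684 -.117
```

```text
clock: 25.52
tcp_pos: [0.56, -0.1643, 0.2915]
orientation: [-0.485, 2.78, 0.074]
contact_force: [0.2, 1.3, -0.2]
grip_width: 0.0257
gripper_force: 0.0
cap [ 0.6862 -0.117 ] 1227 body [ 0.6856 -0.1164] 1313 rail mm cap [ 1.9 -3.5] body [ 1.4 -2.8]
```

View pics/f.png

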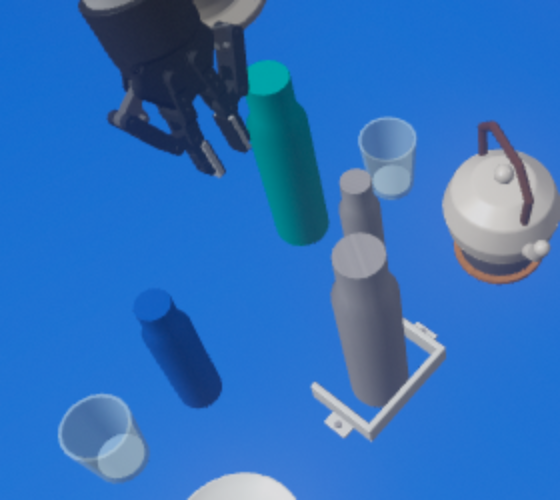

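The flask stands upright in the rail against the back wall, with its foot at (378,395). The robot is clear and the other things are where they were.

```bash
python3 -c "
from bench import r
print(r.hand_in())"
```

```text
the job is handed in; nothing more can be done
None
```

I pushed the large grey flask upright into the rail until it stood at the back wall (within about 2 mm by camera, no contact force seen), backed the robot clear of everything, and handed the job in at about 25.6 s; the hand-in returned no verdict.

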